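Pop the sample hatch of the broad-hatched reader and press its ready key

TASK

Of the two bench readers, open the one with the broad hatch: push the front edge of its hatch down to the bottom once and let go, so that it pops up. Watch it stand open by itself, untouched, for two seconds to be sure that the latch holds, and only then press that reader's round key right down and let it come up again. Use the fingertips only: leave the narrow-hatched reader and all the loose things where they are, pick nothing up, and leave the hatch open.

Things in the scene. Friction and masses are not known exactly. Their poses are not given: they have to be found in the camera images.
- broad: the broad-hatched reader: fixed white box 180 x 130 x 55 mm (x, y, z). Origin: centre of its underside; x to its rear, y to its left, z up. On the flat deck a grey hatch 76 mm wide, 6 mm proud, from x = -40 (free front edge, three thin ribs) to x = +32 (hinge line along y). Before it, at x = -66, a dark display (y -51 to -5) and the round key (y = +36); a vial stands behind it.
- broad_press (a point): where to push straight down with the fingertips: point on the top face of the broad hatch, on its centre line, 12 mm behind its front edge and 60 mm from the hinge. It moves with the hatch (61 mm above the table when shut). Pushing takes 3 to 4 N here for 5 to 6 mm to a firm bottom. The hatch cannot be pried open.
- broad_hatch (a joint): hinge angle of the broad hatch, rad: 0 shut, -0.09 at the firm bottom of a push, 0.85 open. Push-push latch: let go after the bottom was reached, it swings up by itself in about 1 s (sprung, damped) and stays; its front edge is then 110 mm above the table at x = -16 of the reader. A push that stops short returns to 0. Pushing the open hatch to the bottom latches it again.
- broad_latch (a joint): hidden cam of the broad hatch's latch, rad: 0 latched shut as at the start, 4.0 released (hatch open), 7.5 latched shut again by a second press, after which it does not open any more. It only counts the presses and cannot be reached.
- broad_key (a joint): travel of the broad-hatched reader's key, m: 0 up, 0.006 fully down; sprung, 1.2 N to start it, 4 N fully down, comes back up by itself. It counts as pressed beyond 0.004.
- broad_key_top (a point): centre of the top face of the broad-hatched reader's round key: 22 mm across, dark, standing in a grey collar 38 mm across whose top is 8 mm above the deck; the key's top stands 18 mm above the deck (73 mm above the table) when up and moves straight down.
- narrow: to be left alone: the narrow-hatched reader: fixed white box 180 x 130 x 55 mm (x, y, z). Origin: centre of its underside; x to its rear, y to its left, z up. On the flat deck a grey hatch 42 mm wide, 6 mm proud, from x = -40 (free front edge, three thin ribs) to x = +32 (hinge line along y). Before it, at x = -66, a dark display (y -51 to -5) and the round key (y = +36); a vial stands behind it.
- narrow_hatch (a joint): hinge angle of the narrow hatch, rad; the same kind of push-push hatch, shut at 0; leave it alone
- narrow_key (a joint): travel of the narrow-hatched reader's key, m, 0 up; leave it alone
- vial_a: bystander: glass vial with a black cap, 22 mm across, 54 mm tall, standing loose on the rear left corner of the broad-hatched reader's deck. Origin at the centre of its underside, z up.
- vial_b: bystander: glass vial with a black cap, 22 mm across, 54 mm tall, standing loose on the rear left corner of the narrow-hatched reader's deck. Origin at the centre of its underside, z up.
- buffer_0: bystander, loose on the table: small white buffer bottle with a screw cap, 50 mm across, 100 mm tall. Origin at the centre of its underside, z up.
- buffer_1: bystander, loose on the table: small white buffer bottle with a screw cap, 50 mm across, 100 mm tall. Origin at the centre of its underside, z up.
- timer: bystander, loose on the table: white bench timer lying on its back, 62 x 62 x 20 mm. Origin at the centre of its underside, z up.
- dish_amber: bystander, loose on the table: shallow round glass dish, 68 mm across, 14 mm tall. Origin at the centre of its underside, z up.
- beaker_small: bystander, loose on the table: small beaker, 54 mm across, 60 mm tall. Origin at the centre of its underside, z up.

How it is judged:
By the outcome, as a careful person would: the job done as asked, in the order asked, and still so for the second after the job is handed in, with the robot touching nothing.
It also fails if it takes over 42 s, if anything falls off the work surface, if the arm or the gripper's body presses on something with over 40 N, if the wrist force passes 120 N, or if a joint passes its speed limit or range.

ROBOT

A 6-joint arm with a two-finger parallel gripper is mounted at the origin on a cart in front of the work surface, level with it; the furniture and walls round the work are solid. World frame = base frame: x ahead of the robot, y to its left, z up, the work surface at z = 0. Lengths are in m, angles in rad, forces in N, time in s.
With the tool pointing down it reaches from about 0.3 to 0.775 m from the base axis. Payload 14.6 kg.
Tool frame: the origin (TCP) lies on the centre line of the jaws, within the pads' length; the fingertips stand 19 mm ahead of it and the grasp point (between the pads) is the TCP; y points along the fingers, x is the direction in which the jaws open and shut, and the axes are right-handed (so a half turn about y gives the same grasp; the last joint's range is limited). The gripper opens to 94 mm and grips with 3 to 60 N. Pads are 16 mm wide; open, the fingers measure 119 mm over their backs; the gripper's body (75 mm by 177 mm) begins 78 mm behind the grasp point.
Start: joints at [1.091, 0.3, 1.521, -0, 1.321, -0.067], TCP at [0.221, 0.504, 0.195] pointing down, gripper open.
Joint ranges: [-3.03, 3.03], [-0.79, 2.21], [0.23, 2.52], [-1.04, 4.18], [0, 3.07], [-2.55, 2.55]. Speed limits (rad/s): [2.22, 2.22, 2.57, 3.14, 3.14, 3.14].

INTERFACE

Orientations are given as [roll, pitch, yaw] about the fixed x, y, z axes, in that order (R = Rz(yaw) Ry(pitch) Rx(roll)).
In Python, from station import ctrl, optics gives the robot as it stands.
- The arm moves only by the tool jog_arm, never from a script. Its argument "targets" is a list of rows, each a list of 3 entries, a list of its own where there are three numbers: the finger opening in cm, from 0 to 9.4, then the shift along the tool's x, y, z in cm, then the turn about the tool's y in rad. A call has 1 to 10 rows; each row is the pose to reach, as a shift and turn from the pose commanded when the call began, along the tool's axes at that moment; what a row does not reach only later rows make up. A row lasts 1/10 s, in which the tool goes at most 50 mm and 8.59 degrees, less where a joint would pass 70% of its speed; a pose out of reach is approached as far as the arm can. A call with a gripper value outside its range is refused whole. The fingers move at their own pace and stop on an object; "grip_force" is the grip in N (left out, the last holds). Time passes only in rows, so rows that repeat a pose let the fingers close. It gives the time, the measured TCP pose, the force and the opening at its end, in the units of the state.
- ctrl.get_obs(): the state, without advancing time (a new reading comes with each control period).
- optics.camera(name): name is "scene" or "top"; returns a dict with "img" (480x640x3 uint8, red, green, blue), "range_z" (480x640 float32, m along the optical axis (not along the pixel's ray), 0 where there is no reading), "camera_matrix" (3x3 intrinsics, pixels), "k1" (the pictures are not rectified: a ray, as slopes to the right and down, at radius r is drawn at 1 + k1 r^2 times it, then the intrinsics apply), "world_to_cam" (4x4, takes a point from world to camera coordinates). Camera axes: x right, y up, looking along -z (the intrinsics and any distortion apply to the point x, -y, -z); pixel columns grow to the right and rows downward; lengths in m; the calibration is good to about 2 mm. A picture is of the moment at which its call begins.
- ctrl.hand_in(): hands the job in, once; it reports no verdict.
The state is a dict: "time_s": time; "qpos": joint angles; "joint_vel": joint speeds; "tau": joint torques, N m; "ee_pos": TCP position; "eef_rot": TCP orientation; "force": force on the tool from outside, world axes, zero at the start; "moment": the same for the moment, N m; "grip_width": finger opening in m.
Only numpy, scipy, OpenCV 4.12 (cv2) and the standard library are available. Lean on these libraries where they do the work, as an engineer would, in place of code of your own. Each camera call takes 0.05 s, during which the arm holds its last target. There are 200 camera calls.

## Working session

There is one attempt and no reset: what is moved stays moved. The work goes in short steps, Python scripts to look and compute and a tool call to move; the robot and the scene stay as the last step left them, time stands still between calls to the robot, and variables do not carry over. Pictures are saved under pics/ and viewed, about 8 in all and at most 12, crops included, and the job is handed in when it is done.

Besides the shell and the picture viewer there is one more tool, called after "Emit:" by a JSON object that holds its "api" and its "payload", one argument or row to a line. jog_arm: Moves the arm, as the interface text tells. Its arguments: {"type":"object","properties":{"targets":{"type":"array","items":{"type":"array"}},"grip_force":{"type":"number"}},"required":["targets"]}

```bash
mkdir -p pics; cat > h.py <<'E'
from station import ctrl, optics
import numpy as np, cv2
def snap(cam,name):
    d=optics.camera(cam); cv2.imwrite(f'pics/{name}.png',d['img'][:,:,::-1]); np.savez(f'pics/{name}.npz',**{k:np.array(v) for k,v in d.items()}); return d
def pts(d,uv):
    """pixels -> world using depth"""
    K=d['camera_matrix'];k=float(d['k1']);T=np.linalg.inv(d['world_to_cam']);uv=np.atleast_2d(np.array(uv,float))
    s=cv2.undistortPoints(uv.reshape(-1,1,2),K,np.array([k,0,0,0,0.])).reshape(-1,2)
    z=d['range_z'][uv[:,1].astype(int),uv[:,0].astype(int)]
    return (np.c_[s[:,0]*z,-s[:,1]*z,-z,np.ones(len(z))]@T.T)[:,:3]
E
python3 - <<'E'
from h import *
for c in('top','scene'): d=snap(c,c+'0')
o=ctrl.get_obs(); print(o)
E
```

```text
{'time_s': 0.1, 'qpos': array([ 1.09137343e+00,  3.00402378e-01,  1.52154167e+00, -2.41217386e-05,
        1.32066819e+00, -6.65985022e-02]), 'joint_vel': array([-1.83900956e-03, -1.71642721e-03, -2.11193172e-03,  5.50751616e-05,
        8.39387344e-04, -1.09049752e-04]), 'tau': array([ 1.62058379e-03, -5.32639682e+01, -3.53288591e+01,  7.09515531e-02,
        2.34733050e-02, -8.37524823e-06]), 'ee_pos': array([0.2205521 , 0.50357093, 0.19414069]), 'eef_rot': array([-1.57075179e+00,  1.01888137e-03,  1.15797794e+00]), 'force': array([-0.37346723, -0.5226351 ,  0.35441721]), 'moment': array([ 0.02724208, -0.01000784,  0.01234509]), 'grip_width': 0.09388447714871889}
```

View pics/top0.png

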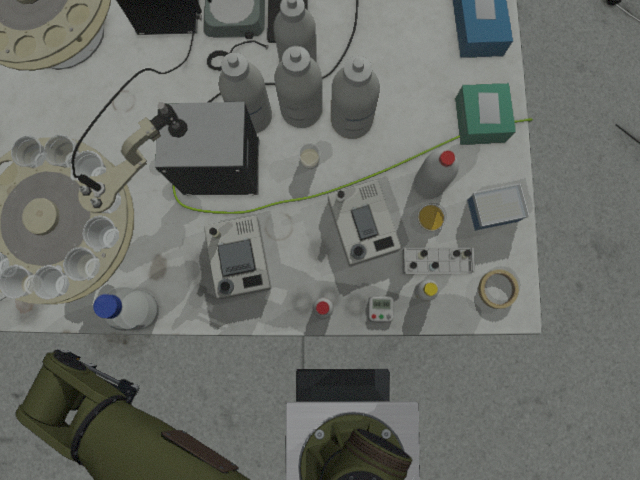

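View pics/scene0.png

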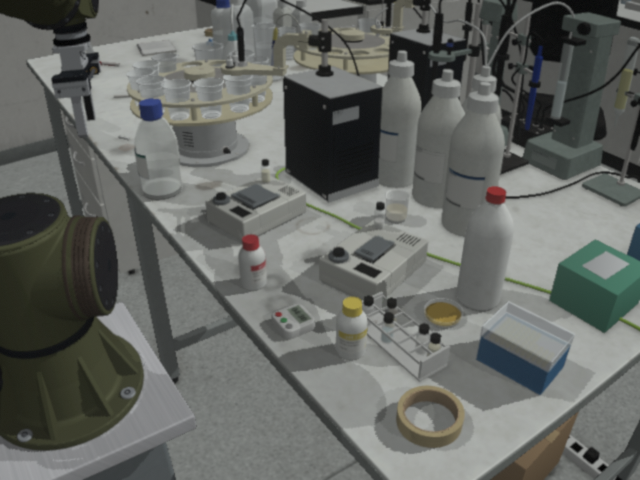

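The top view shows the broad-hatched reader at about (238,257), with its key at (225,286) and hatch at (237,257). The narrow one is at (363,222). Next I'll rectify the broad one into a world-frame map at deck height.

```bash
python3 - <<'E'
from h import *
d=dict(np.load('pics/top0.npz'))
v,u=np.mgrid[200:310,190:285]; uv=np.c_[u.ravel(),v.ravel()]; P=pts(d,uv)
m=(P[:,2]>.048)&(P[:,2]<.068)
(c,s,a)=cv2.minAreaRect(P[m,:2].astype(np.float32)); print(c,s,a,np.median(P[m,2]), P[m,:2].min(0),P[m,:2].max(0))
print(cv2.boxPoints((c,s,a)))
for n,q in dict(key=(225,286),keyb=(225,288),hatch=(237,257),vial=(213,231),tbl=(300,260),tall=(180,160)).items(): print(n,pts(d,[q])[0].round(3))
cr=d['img'][205:305,190:285,::-1]; cv2.imwrite('pics/crop.png',cv2.resize(cr,None,fx=6,fy=6,interpolation=cv2.INTER_CUBIC))
E
```

```text
(0.4978756606578827, 0.27619314193725586) (0.18101873993873596, 0.1320553719997406) 11.166625022888184 0.05671556374411013 [0.40061388 0.19611977] [0.59662111 0.35646967]
[[0.3962927  0.32344252]
 [0.42186695 0.19388717]
 [0.59945863 0.22894377]
 [0.57388437 0.3584991 ]]
key [0.426 0.297 0.074]
keyb [0.421 0.296 0.078]
hatch [0.496 0.273 0.056]
vial [0.549 0.321 0.112]
tbl [ 0.496  0.126 -0.001]
tall [0.676 0.367 0.256]
```

View pics/crop.png

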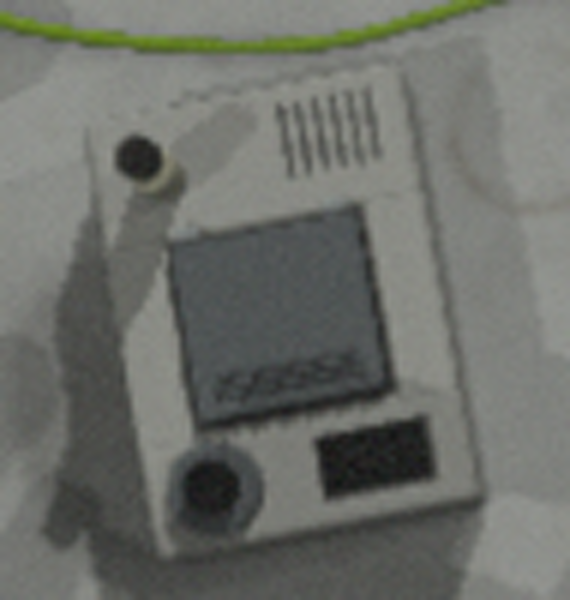

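```bash
python3 - <<'E'
from h import *
from scipy.spatial.transform import Rotation as R
d=dict(np.load('pics/top0.npz'))
for n,q in dict(blue=(108,307),shoulder=(125,310),red=(323,308),box=(200,190)).items(): print(n,pts(d,[q])[0].round(3))
a=np.radians(11.17);C=np.array([.4979,.2762])
o=ctrl.get_obs();M=R.from_euler('xyz',o['eef_rot']).as_matrix();print(M.round(3))
for n,l,z in(('press',(-.028,0),.061),('key',(-.066,.036),.073)):
    p=np.r_[C+np.array([[np.cos(a),-np.sin(a)],[np.sin(a),np.cos(a)]])@l,z]
    print(n,p.round(4),'tcp z',z+.019,'shift cm from now',(M.T@(p+[0,0,.019]-o['ee_pos'])*100).round(2))
print(o['ee_pos'])
E
```

```text
blue [0.37  0.516 0.224]
shoulder [0.365 0.495 0.179]
red [0.374 0.068 0.099]
box [0.659 0.367 0.06 ]
[[ 0.401 -0.    -0.916]
 [ 0.916 -0.001  0.401]
 [-0.001 -1.     0.   ]]
press [0.4704 0.2708 0.061 ] tcp z 0.08 shift cm from now [-11.29  11.42 -32.23]
key [0.4262 0.2987 0.073 ] tcp z 0.092 shift cm from now [-10.5   10.22 -27.05]
[0.2205521  0.50357093 0.19414069]
```

The reader fit gives 181 x 132 mm and a yaw of 11.2°, and the key measures at (0.426, 0.297, 0.074), all matching the description. I'll move to above the press point, turning the jaws along the hatch's width and swinging clear of the blue-capped bottle.

Emit:
{"api": "jog_arm", "payload": {
  "targets": [
    [0, [-2, 0, 0], 0],
    [0, [-5, 0, 0], 0],
    [0, [-8.5, 0, 0], 0],
    [0, [-11.3, 0, -3], 0],
    [0, [-11.3, 0, -7], -0.1],
    [0, [-11.3, 0, -11], -0.2],
    [0, [-11.3, 0, -15], -0.3],
    [0, [-11.3, 0, -19], -0.4],
    [0, [-11.3, 0, -23], -0.5],
    [0, [-11.3, 0, -27], -0.608]
  ],
  "grip_force": 20
}}

```text
time_s: 1.1
ee_pos: [0.424, 0.2909, 0.1945]
eef_rot: [-1.57, 0.0, 1.77]
force: [-0.1, -0.0, 0.6]
grip_width: 0.0173
```

Emit:
{"api": "jog_arm", "payload": {
  "targets": [
    [0, [-1.5, 0, -2.1], 0],
    [0, [-3.0, 0, -4.2], 0],
    [0, [-3.0, 3, -4.2], 0],
    [0, [-3.0, 6, -4.2], 0],
    [0, [-3.0, 8, -4.2], 0],
    [0, [-3.0, 9, -4.2], 0],
    [0, [-3.0, 9, -4.2], 0],
    [0, [-3.0, 9, -4.2], 0]
  ]
}}

```text
time_s: 1.9
ee_pos: [0.47, 0.2709, 0.1055]
eef_rot: [-1.572, -0.0, 1.766]
force: [0.2, 0.9, 0.2]
grip_width: 0.0006
```

```bash
python3 - <<'E'
from h import *
d=snap('scene','s1'); o=ctrl.get_obs(); print(o['ee_pos'],o['eef_rot'],o['force'],o['grip_width'])
cv2.imwrite('pics/s1c.png',cv2.resize(d['img'][90:270,170:390,::-1],None,fx=3,fy=3))
E
```

```text
[0.47011009 0.27100462 0.10578532] [-1.57231319e+00 -4.11089273e-04  1.76612765e+00] [-0.00521614 -0.12994045  0.4195437 ] 0.0004172070560788071
```

View pics/s1c.png

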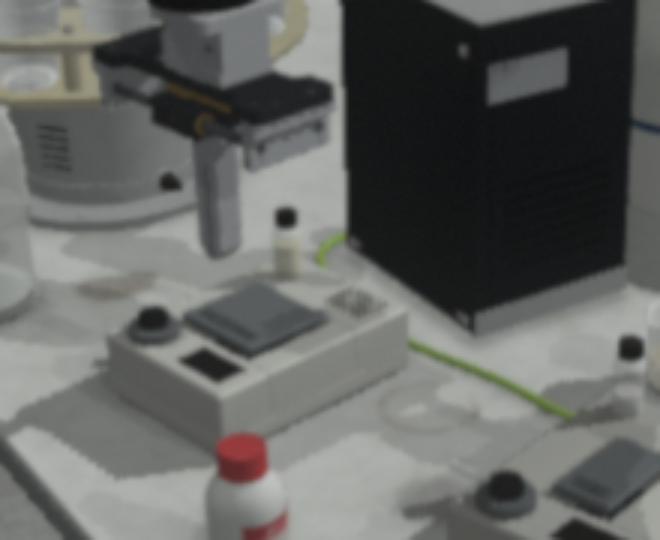

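```bash
python3 - <<'E'
from h import *
for nm,d in (('scene',dict(np.load('pics/s1.npz'))),('top',snap('top','t1'))):
    T=d['world_to_cam']
    for p in((.470,.271,.087),(.470,.271,.061),(.4262,.2987,.073)):
        q=T@np.r_[p,1]; w=cv2.projectPoints(np.array([[q[0],-q[1],-q[2]]]),np.zeros(3),np.zeros(3),d['camera_matrix'],np.array([float(d['k1']),0,0,0,0]))[0].ravel()
        print(nm,p,w.round(1), ((w-[170,90])*3).round() if nm=='scene' else '')
d=dict(np.load('pics/s1.npz'))
q={'tip':(243,172),'tip2':(243,165),'key':(221,196),'hatchc':(256,197),'hatchfront':(243,200),'vialcap':(265,162)}
for n,v in q.items(): print(n,pts(d,[v])[0].round(3))
E
```

```text
scene (0.47, 0.271, 0.087) [244.1 188.2] [222. 295.]
scene (0.47, 0.271, 0.061) [245. 199.] [225. 327.]
scene (0.4262, 0.2987, 0.073) [220.2 194.6] [151. 314.]
top (0.47, 0.271, 0.087) [235.5 266.5] 
top (0.47, 0.271, 0.061) [237.3 267.6] 
top (0.4262, 0.2987, 0.073) [224.3 285.8] 
tip [0.463 0.256 0.133]
tip2 [0.466 0.26  0.147]
key [0.424 0.289 0.075]
hatchc [0.492 0.262 0.063]
hatchfront [0.465 0.27  0.061]
vialcap [0.547 0.314 0.11 ]
```

```bash
python3 - <<'E'
from h import *
d=snap('scene','s2'); print(ctrl.get_obs()['ee_pos'])
for c in (240,243,246):
  print(c,[(v,*pts(d,[(c,v)])[0].round(3).tolist()) for v in range(140,192,3)])
e=dict(np.load('pics/s1.npz')); print(np.abs(d['img'].astype(int)-e['img']).max(2)[90:270,170:390].max())
d=dict(np.load('pics/t1.npz'));v,u=np.mgrid[235:290,200:270];P=pts(d,np.c_[u.ravel(),v.ravel()]);print(np.sort(P[:,2])[-5:], P[P[:,2]>.115].mean(0))
E
```

```text
[0.47009715 0.27094194 0.10574475]
240 [(140, 0.464, 0.261, 0.202), (143, 0.465, 0.265, 0.194), (146, 0.464, 0.264, 0.188), (149, 0.463, 0.262, 0.182), (152, 0.464, 0.266, 0.174), (155, 0.463, 0.264, 0.168), (158, 0.464, 0.267, 0.16), (161, 0.463, 0.267, 0.153), (164, 0.462, 0.266, 0.147), (167, 0.465, 0.272, 0.137), (170, 0.463, 0.271, 0.132), (173, 0.462, 0.268, 0.126), (176, 0.462, 0.27, 0.118), (179, 0.557, 0.469, 0.001), (182, 0.549, 0.454, 0.001), (185, 0.541, 0.438, 0.002), (188, 0.489, 0.33, 0.056), (191, 0.477, 0.306, 0.063)]
243 [(140, 0.469, 0.258, 0.202), (143, 0.469, 0.258, 0.195), (146, 0.465, 0.253, 0.191), (149, 0.466, 0.254, 0.184), (152, 0.467, 0.257, 0.176), (155, 0.466, 0.257, 0.17), (158, 0.466, 0.257, 0.164), (161, 0.466, 0.258, 0.156), (164, 0.466, 0.259, 0.149), (167, 0.466, 0.261, 0.142), (170, 0.464, 0.257, 0.137), (173, 0.465, 0.26, 0.129), (176, 0.467, 0.267, 0.118), (179, 0.564, 0.466, 0.0), (182, 0.554, 0.448, 0.002), (185, 0.502, 0.341, 0.055), (188, 0.494, 0.326, 0.057), (191, 0.482, 0.303, 0.063)]
246 [(140, 0.475, 0.257, 0.2), (143, 0.474, 0.256, 0.194), (146, 0.475, 0.258, 0.187), (149, 0.475, 0.26, 0.18), (152, 0.474, 0.259, 0.174), (155, 0.474, 0.26, 0.167), (158, 0.474, 0.26, 0.16), (161, 0.471, 0.256, 0.156), (164, 0.473, 0.26, 0.147), (167, 0.472, 0.259, 0.141), (170, 0.471, 0.258, 0.134), (173, 0.471, 0.258, 0.128), (176, 0.576, 0.473, 0.002), (179, 0.567, 0.455, 0.004), (182, 0.562, 0.447, 0.0), (185, 0.505, 0.332, 0.058), (188, 0.494, 0.312, 0.063), (191, 0.488, 0.3, 0.062)]
20
[1.36551257 1.36551257 1.36551257 1.36551257 1.36551257] [0.44489298 0.22469569 0.408792  ]
```

The calibrated depth puts the closed fingertips at z ≈ 0.117, although the TCP plus 19 mm would put them at 0.087. I'll trust the camera and the force reading, and descend in steps.

Emit:
{"api": "jog_arm", "payload": {
  "targets": [
    [0, [0, 1.5, 0], 0],
    [0, [0, 3, 0], 0],
    [0, [0, 4, 0], 0],
    [0, [0, 4.5, 0], 0],
    [0, [0, 4.5, 0], 0],
    [0, [0, 4.5, 0], 0]
  ]
}}

```text
time_s: 2.65
ee_pos: [0.47, 0.2708, 0.0603]
eef_rot: [-1.572, -0.0, 1.766]
force: [-0.8, 0.4, -0.3]
grip_width: 0.0006
```

```bash
python3 - <<'E'
from h import *
d=snap('scene','s3'); o=ctrl.get_obs(); print(o['ee_pos'],o['force'])
cv2.imwrite('pics/s3c.png',cv2.resize(d['img'][130:250,190:320,::-1],None,fx=5,fy=5,interpolation=cv2.INTER_CUBIC))
E
```

```text
[0.46996599 0.27084925 0.06030626] [-0.02175374 -1.04222397 -0.99839322]
```

View pics/s3c.png

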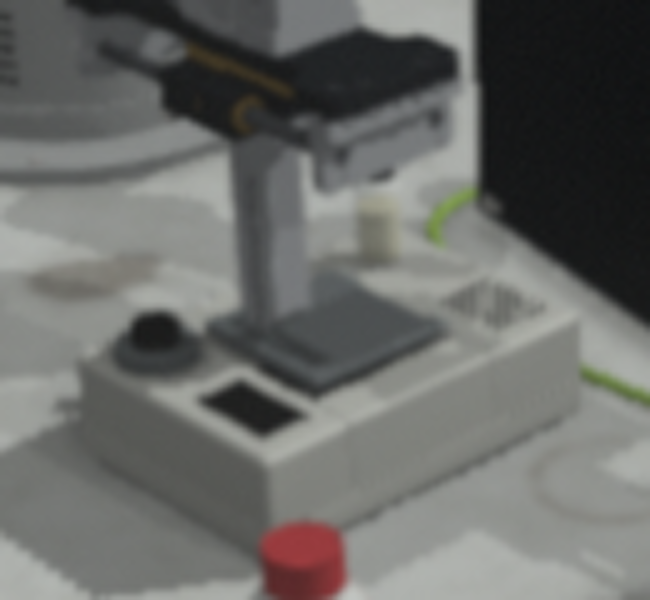

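The fingertips, at about (275,335) in the crop, hover roughly 1 cm over the hatch on its centre line, near the ribs. The reader and vial haven't been disturbed. Next I'll go down to feel for contact.

Emit:
{"api": "jog_arm", "payload": {
  "targets": [
    [0, [0, 0.4, 0], 0],
    [0, [0, 0.8, 0], 0],
    [0, [0, 1.1, 0], 0],
    [0, [0, 1.3, 0], 0],
    [0, [0, 1.3, 0], 0]
  ]
}}

```text
time_s: 3.2
ee_pos: [0.4695, 0.2707, 0.0465]
eef_rot: [-1.57, 0.0, 1.766]
force: [-1.4, -0.5, 1.9]
grip_width: 0.0004
```

Emit:
{"api": "jog_arm", "payload": {
  "targets": [
    [0, [0, 0.2, 0], 0],
    [0, [0, 0.3, 0], 0],
    [0, [0, 0.3, 0], 0]
  ]
}}

```text
time_s: 3.5
ee_pos: [0.4698, 0.2708, 0.0444]
eef_rot: [-1.571, -0.0, 1.766]
force: [-6.0, -1.9, 14.4]
grip_width: 0.0
```

At 14 N, well over the 3–4 N spring force, this is the firm bottom. I'll press slightly further, then lift fast and well clear.

Emit:
{"api": "jog_arm", "payload": {
  "targets": [
    [0, [0, 0.1, 0], 0],
    [0, [0, 0.1, 0], 0],
    [0, [0, -4, 0], 0],
    [0, [0, -9, 0], 0],
    [0, [0, -13, 0], 0],
    [0, [0, -15, 0], 0],
    [0, [0, -15, 0], 0]
  ]
}}

```text
time_s: 4.2
ee_pos: [0.4707, 0.2712, 0.1964]
eef_rot: [-1.576, -0.001, 1.766]
force: [-0.1, -0.1, -0.8]
grip_width: 0.0006
```

Emit:
{"api": "jog_arm", "payload": {
  "targets": [
    [0, [0, 0, 0], 0],
    [0, [0, 0, 0], 0],
    [0, [0, 0, 0], 0],
    [0, [0, 0, 0], 0],
    [0, [0, 0, 0], 0],
    [0, [0, 0, 0], 0],
    [0, [0, 0, 0], 0],
    [0, [0, 0, 0], 0],
    [0, [0, 0, 0], 0],
    [0, [0, 0, 0], 0]
  ]
}}

```text
time_s: 5.2
ee_pos: [0.4696, 0.2707, 0.1937]
eef_rot: [-1.571, 0.0, 1.766]
force: [-0.3, 0.5, -0.3]
grip_width: 0.0007
```

```bash
python3 - <<'E'
from h import *
d=snap('scene','s4'); o=ctrl.get_obs(); print(o['time_s'],o['ee_pos'],o['force'])
cv2.imwrite('pics/s4c.png',cv2.resize(d['img'][130:250,190:320,::-1],None,fx=5,fy=5,interpolation=cv2.INTER_CUBIC))
E
```

```text
5.25 [0.46965378 0.27068783 0.19367359] [-0.00420388  0.35701821 -0.54535604]
```

View pics/s4c.png

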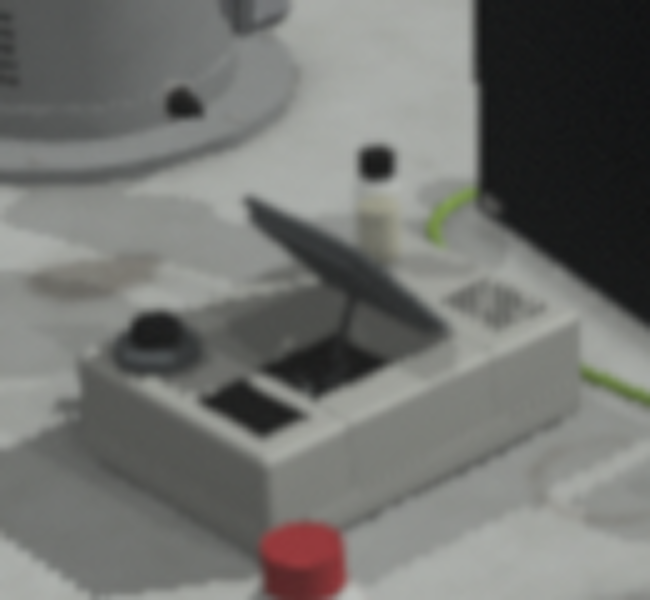

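The hatch stands open, its front edge at about (250,200) in the crop, and the vial hasn't moved. I'll watch it for 3 s untouched.

Emit:
{"api": "jog_arm", "payload": {
  "targets": [
    [0, [0, 0, 0], 0],
    [0, [0, 0, 0], 0],
    [0, [0, 0, 0], 0],
    [0, [0, 0, 0], 0],
    [0, [0, 0, 0], 0],
    [0, [0, 0, 0], 0],
    [0, [0, 0, 0], 0],
    [0, [0, 0, 0], 0],
    [0, [0, 0, 0], 0],
    [0, [0, 0, 0], 0]
  ]
}}

```text
time_s: 6.25
ee_pos: [0.4696, 0.2707, 0.1936]
eef_rot: [-1.571, 0.0, 1.766]
force: [0.1, 0.5, -0.9]
grip_width: 0.0006
```

Emit:
{"api": "jog_arm", "payload": {
  "targets": [
    [0, [0, 0, 0], 0],
    [0, [0, 0, 0], 0],
    [0, [0, 0, 0], 0],
    [0, [0, 0, 0], 0],
    [0, [0, 0, 0], 0],
    [0, [0, 0, 0], 0],
    [0, [0, 0, 0], 0],
    [0, [0, 0, 0], 0],
    [0, [0, 0, 0], 0],
    [0, [0, 0, 0], 0]
  ]
}}

```text
time_s: 7.25
ee_pos: [0.4696, 0.2707, 0.1936]
eef_rot: [-1.571, 0.0, 1.766]
force: [1.0, 0.7, 0.8]
grip_width: 0.0004
```

Emit:
{"api": "jog_arm", "payload": {
  "targets": [
    [0, [0, 0, 0], 0],
    [0, [0, 0, 0], 0],
    [0, [0, 0, 0], 0],
    [0, [0, 0, 0], 0],
    [0, [0, 0, 0], 0],
    [0, [0, 0, 0], 0],
    [0, [0, 0, 0], 0],
    [0, [0, 0, 0], 0],
    [0, [0, 0, 0], 0],
    [0, [0, 0, 0], 0]
  ]
}}

```text
time_s: 8.25
ee_pos: [0.4697, 0.2707, 0.1937]
eef_rot: [-1.571, -0.0, 1.766]
force: [0.3, -0.1, 0.2]
grip_width: 0.0001
```

```bash
python3 - <<'E'
from h import *
from scipy.spatial.transform import Rotation as R
d=snap('scene','s5'); o=ctrl.get_obs(); e=dict(np.load('pics/s4.npz'))
print(o['time_s'],o['ee_pos'],'diff in hatch area',np.abs(d['img'].astype(int)-e['img'])[165:215,200:285].max())
for c in (d,e): print(pts(c,[(242,172),(250,178),(221,196)]).round(3))
print('shift',R.from_euler('xyz',o['eef_rot']).as_matrix().T@(np.array([.4262,.2987,o['ee_pos'][2]])-o['ee_pos'])*100)
E
```

```text
8.3 [0.46964427 0.27067977 0.19361902] diff in hatch area 4
[[0.48  0.295 0.113]
 [0.486 0.272 0.106]
 [0.426 0.294 0.072]]
[[0.48  0.296 0.112]
 [0.486 0.273 0.106]
 [0.422 0.286 0.077]]
shift [3.59165859e+00 4.48848198e-05 3.71824829e+00]
```

The hatch held for 3 s with no change (edge at z ≈ 0.11). Now over to the key.

Emit:
{"api": "jog_arm", "payload": {
  "targets": [
    [0, [1.8, 0, 1.9], 0],
    [0, [3.6, 0, 3.7], 0],
    [0, [3.6, 0, 3.7], 0],
    [0, [3.6, 4, 3.7], 0],
    [0, [3.6, 8, 3.7], 0],
    [0, [3.6, 11, 3.7], 0],
    [0, [3.6, 12, 3.7], 0],
    [0, [3.6, 12, 3.7], 0],
    [0, [3.6, 12, 3.7], 0]
  ]
}}

```text
time_s: 9.2
ee_pos: [0.4272, 0.2991, 0.0751]
eef_rot: [-1.573, -0.001, 1.766]
force: [0.4, -0.9, 0.2]
grip_width: 0.0006
```

```bash
python3 - <<'E'
from h import *
d=snap('scene','s6'); o=ctrl.get_obs(); print(o['time_s'],o['ee_pos'],o['force'])
cv2.imwrite('pics/s6c.png',cv2.resize(d['img'][130:250,190:320,::-1],None,fx=5,fy=5,interpolation=cv2.INTER_CUBIC))
E
```

```text
9.25 [0.42732328 0.29920457 0.07531965] [-0.20329526 -0.67059086  0.00168157]
```

View pics/s6c.png

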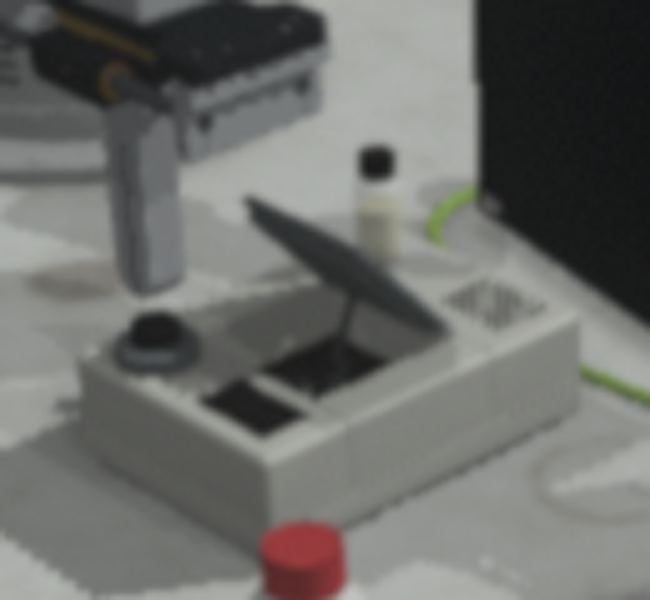

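The tips at (150,290) are centred over the key at (155,325), about 1.3 cm up and clear of the hatch.

Emit:
{"api": "jog_arm", "payload": {
  "targets": [
    [0, [0, 0.6, 0], 0],
    [0, [0, 1.2, 0], 0],
    [0, [0, 1.5, 0], 0],
    [0, [0, 1.7, 0], 0],
    [0, [0, 1.7, 0], 0]
  ]
}}

```text
time_s: 9.75
ee_pos: [0.4266, 0.2989, 0.0567]
eef_rot: [-1.571, -0.0, 1.766]
force: [0.1, 0.5, 3.8]
grip_width: 0.0004
```

Emit:
{"api": "jog_arm", "payload": {
  "targets": [
    [0, [0, 0.1, 0], 0],
    [0, [0, 0.15, 0], 0],
    [0, [0, 0.15, 0], 0],
    [0, [0, 0.15, 0], 0]
  ]
}}

```text
time_s: 10.15
ee_pos: [0.4267, 0.299, 0.0562]
eef_rot: [-1.572, -0.0, 1.766]
force: [-3.4, -1.1, 13.5]
grip_width: 0.0006
```

The force reached 13.5 N with no further travel, so the key is fully down. I'll lift straight off and back away.

Emit:
{"api": "jog_arm", "payload": {
  "targets": [
    [0, [0, -1, 0], 0],
    [0, [0, -4, 0], 0],
    [0, [0, -8, 0], 0],
    [0, [0, -12, 0], 0],
    [0, [0, -14, 0], 0],
    [0, [0, -14, 0], 0],
    [0, [0, -14, 0], 0],
    [0, [0, -14, 0], 0],
    [0, [0, -14, 0], 0]
  ]
}}

```text
time_s: 11.05
ee_pos: [0.426, 0.2986, 0.1939]
eef_rot: [-1.569, 0.001, 1.766]
force: [0.3, -0.3, 1.1]
grip_width: 0.0004
```

```bash
python3 - <<'E'
from h import *
d=snap('scene','s7'); o=ctrl.get_obs(); print(o['time_s'],o['ee_pos'],o['force'])
e=dict(np.load('pics/s5.npz')); f=dict(np.load('pics/scene0.npz'))
print('hatch/key diff',np.abs(d['img'].astype(int)-e['img'])[175:250,200:320].max(), 'right half vs start',np.abs(d['img'].astype(int)-f['img'])[150:480,310:].max())
print(pts(d,[(242,172),(221,196),(265,162)]).round(3))
cv2.imwrite('pics/s7c.png',d['img'][100:400,150:550,::-1])
E
```

```text
11.1 [0.42607011 0.29863263 0.19409374] [ 0.27674051  0.29903567 -0.00899613]
hatch/key diff 27 right half vs start 29
[[0.48  0.296 0.112]
 [0.423 0.288 0.075]
 [0.547 0.316 0.11 ]]
```

View pics/s7c.png

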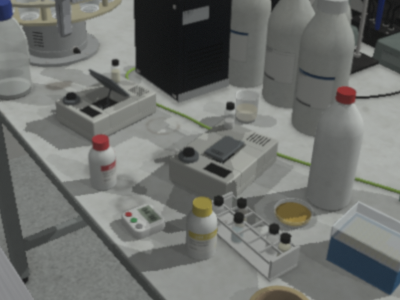

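The hatch is open at (115,82), the key is back up at (70,97), and everything else is where it was. I'll hand it in.

```bash
python3 -c "
from station import ctrl
print(ctrl.hand_in())"
```

```text
the job is handed in; nothing more can be done
None
```

I opened the broad-hatched reader with one push on its hatch, then pressed its round key once; the job was handed in at about 11 s of robot time.

- **Hatch:** I pushed it to the firm bottom (last reading 14 N, then 1 mm further) and let go. It swung open, and after about 3 s untouched the picture was essentially unchanged, with the front edge about 0.11 m above the table.
- **Key:** I pressed it until the force rose to 13.5 N with almost no further travel, then released it. Its top measured about 75 mm above the table afterwards, so it is back up (73 mm expected).
- **Last checks:** The final picture shows the hatch still open. The arm is clear of everything, and nothing in view has visibly moved. The vial on the broad reader's deck measured where it was before.
- **Disagreement:** With the gripper closed, the camera showed the fingertips about 11 mm behind the TCP, not 19 mm ahead of it. I went by the camera and the force readings for the heights.

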